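Centre the mended owl on its plinth

TASK

The mended ceramic owl stands off-centre on the taller of the two round wooden plinths and wobbles easily. Nudge it gently with the fingertips until it stands upright in the middle of the plinth top with an even margin all round, then move clear. Do not grip, lift or tip the owl, and leave the vase and everything else on the table where they are.

Things in the scene. Friction and masses are not known exactly. Their poses are not given: they have to be found in the camera images.
- owl: the owl, a loose ceramic figure, 0.11 to 0.23 kg, 62 mm high. Origin: centre of its underside, on its upright axis; z up, its face looks to its own -x. Above its foot: a 30 mm waist at 17.5 mm above the underside, a 40 mm belly at 27 mm (45 mm over the wings), a 33 mm head at 48 mm. Pushed slowly on the foot it slides; on the belly it rocks; on the head it tips. Over 5 N on it is too rough
- owl_foot (a point): point on the owl's axis 9 mm above its underside, at the best height to push: the middle of its round foot, 44 mm in diameter from 4 to 14 mm above the underside, bevelled below to a flat underside only 24 mm in diameter, on which it wobbles
- plinth_top (a point): centre of the top face of the owl's plinth. The plinth is round dark wood, fixed to the table, 60 mm high; the top face is 120 mm in diameter, flat, without rim; the base is 132 mm in diameter
- vase: white ceramic bud vase, loose, 60 mm high, 56 mm in diameter, which stands in the middle of the lower plinth; origin at the centre of its underside. Leave alone
- low_plinth: the lower round wooden plinth, fixed, 36 mm high, 124 mm in diameter at the base and 112 mm at the top; origin at the centre of its underside. Leave alone
- tape: roll of tape lying flat, 48 mm in diameter, 18 mm high; origin at the centre of its underside. Leave alone
- donation_tin: red square tin, 104 x 104 mm, 95 mm high; origin at the centre of its underside. Leave alone
- screwdriver: screwdriver with a red handle lying on the table, under 35 mm high, along its own x. Leave alone
- brush: brush lying on the table, under 35 mm high, along its own x. Leave alone
- glue: upright white glue bottle, 34 mm in diameter, 85 mm high; origin at the centre of its underside. Leave alone
- screw_dish: small steel dish, 72 mm in diameter, 22 mm high; origin at the centre of its underside. Leave alone
Mind the look-alikes: they are no part of the job. What is shaped like the owl but blue is not meant.

How it is judged:
At the end, for the whole second after the job is handed in: The owl stands upright (within 0.06 rad) and still on the plinth top, its axis within 8 mm of the plinth's centre; the vase stands upright on the low plinth as before (horizontal distance between owl and plinth_top below 0.008 m and angle between each of owl, vase's own z axis and vertical below 0.06 rad and z of owl in the frame of plinth_top between -0.003 and 0.003 m and linear speed of owl below 0.01 m/s and horizontal distance between vase and low_plinth below 0.012 m); the robot touches nothing.
It fails at once if the owl is tipped by more than 0.3 rad (angle between owl's own z axis and vertical above 0.3 rad).
It fails at once if the owl leaves the plinth top: lifted more than 8 mm, or fallen more than 10 mm (z of owl in the frame of plinth_top above 0.008 m or z of owl in the frame of plinth_top below -0.01 m).
It fails at once if the owl is gripped, pushed or struck roughly (more than 5.5 N from the fingers, or faster than 0.2 m/s) (contact force between the fingers and owl above 5.5 N or linear speed of owl above 0.2 m/s).
It fails at once if the vase is moved more than 8 mm (distance of vase from where it was at the start of the episode above 0.008 m).
It fails at once if another thing on the table is moved more than 15 mm (distance of any of tape, donation_tin, screwdriver, brush, glue, screw_dish from where it was at the start of the episode above 0.015 m).
It also fails if it takes over 45 s, if anything falls off the work surface, if the arm or the gripper's body presses on something with over 40 N, if the wrist force passes 120 N, or if a joint passes its speed limit or range.

ROBOT

A 7-joint arm with a two-finger parallel gripper is mounted at the origin on the work surface. World frame = base frame: x ahead of the robot, y to its left, z up, the work surface at z = 0. Lengths are in m, angles in rad, forces in N, time in s.
With the tool pointing down it reaches from about 0.425 to 0.875 m from the base axis. Payload 4.7 kg.
Tool frame: the origin (TCP) lies midway between the tips of the shut fingers; the grasp point (between the pads) lies 19 mm behind it (env.pinch_z is the distance from the TCP to the grasp point, in m); z points along the fingers, y is the direction in which the jaws open and shut (so a half turn about z gives the same grasp; the last joint's range is limited). The gripper opens to 87 mm and grips with 3 to 60 N. Pads are 19 mm wide; open, the fingers measure 117 mm over their backs; the gripper's body (75 mm by 190 mm) begins 51 mm behind the grasp point.
Start: joints at [-1.295, 0.321, -0.07, 1.45, 0.023, 1.371, -0.057], TCP at [0.168, 0.628, 0.223] pointing down, gripper open.
Joint ranges: [-2.86, 2.86], [-0.3, 2.09], [-1.38, 1.24], [0.06, 2.45], [-1.56, 4.7], [0.09, 2.05], [-2.69, 2.69]. Speed limits (rad/s): [2.57, 2.57, 3.14, 3.14, 3.14, 3.14, 3.14].

INTERFACE

Orientations are given as a unit quaternion [w, x, y, z].
In Python, from station import env, imaging, job gives the robot as it stands. The module is installed in compiled form; this text tells all that it offers.
- The arm moves only by the tool carry_out, never from a script. Its argument "commands" is one flat list of numbers, 7 for each row, row after row: the turn, a rotation vector about the tool's x, y, z in degrees, then the shift along the tool's x, y, z in m, then the opening, from 0 (shut) to 1 (fully open). A call has 1 to 12 rows; each row is the pose to reach, as a shift and turn from the pose measured when the call began, along the tool's axes at that moment; what a row does not reach only later rows make up. A row lasts 1/12 s, in which the tool goes at most 41.7 mm and 7.16 degrees, less where a joint would pass 70% of its speed; a pose out of reach is approached as far as the arm can. A call with a gripper value outside its range is refused whole. The fingers move at their own pace and stop on an object; the grip force is fixed at half the most. Time passes only in rows, so rows that repeat a pose let the fingers close. It gives the time, the measured TCP pose, the force and the opening at its end, in the units of the state.
- env.observe(): the state, without advancing time (a new reading comes with each control period).
- imaging.get_image(name): name is "scene" or "side" or "wrist"; returns a dict with "color" (400x640x3 uint8, red, green, blue), "fov_y" (degrees; the focal length in pixels is half the picture's height over the tangent of half this angle, whatever the lens; pixels are square), "cx", "cy" (the principal point, pixels), "rvec" (rotation vector, rad) and "tvec" (3), from world to camera coordinates, as OpenCV has them; the wrist camera has in their place "tool_from_camera" (4x4, takes a point from camera to tool coordinates, whose origin is the TCP and whose axes are the flange's). Camera axes: x right, y down, z forward; pixel columns grow to the right and rows downward; lengths in m; the calibration is good to about 2 mm. A picture is of the moment at which its call begins: read the wrist's pose just before it. There is no depth.
- job.close_job(): hands the job in, once; it reports no verdict.
The state is a dict: "time_s": time; "qpos": joint angles; "dq": joint speeds; "tau": joint torques, N m; "tool_pos": TCP position; "tcp_rot": TCP orientation; "force": force on the tool from outside, world axes, zero at the start; "torque": the same for the moment, N m; "width": finger opening in m.
Only numpy, scipy, OpenCV 4.12 (cv2) and the standard library are available. Lean on these libraries where they do the work, as an engineer would, in place of code of your own. Each camera call takes 0.05 s, during which the arm holds its last target.

## Working session

There is one attempt and no reset: what is moved stays moved. The work goes in short steps, Python scripts to look and compute and a tool call to move; the robot and the scene stay as the last step left them, time stands still between calls to the robot, and variables do not carry over. Pictures are saved under pics/ and viewed, and the job is handed in when it is done.

Besides the shell and the picture viewer there is one more tool, called after "Request:" by a JSON object that holds its "fn" and its "kwargs". carry_out: Moves the arm, as the interface text tells. Its arguments: {"type":"object","properties":{"commands":{"type":"array","items":{"type":"number"}}},"required":["commands"]}

```bash
mkdir -p pics; ls; cat > h.py <<'E'
from station import env, imaging, job
import numpy as np, cv2
from scipy.spatial.transform import Rotation as R
def get(name):
    s=env.observe(); im=imaging.get_image(name); return s,im
def save(im,fn,crop=None,scale=1):
    c=im["color"][:,:,::-1]
    if crop: x0,y0,x1,y1=crop; c=c[y0:y1,x0:x1]
    if scale!=1: c=cv2.resize(c,None,fx=scale,fy=scale,interpolation=cv2.INTER_CUBIC)
    cv2.imwrite(fn,c)
def cam(im,s=None):
    f=200/np.tan(np.radians(im["fov_y"])/2)
    K=np.array([[f,0,im["cx"]],[0,f,im["cy"]],[0,0,1]])
    if "rvec" in im:
        Rm=cv2.Rodrigues(np.array(im["rvec"],float))[0]; t=np.array(im["tvec"],float).ravel()
    else:
        q=s["tcp_rot"]; T=np.eye(4); T[:3,:3]=R.from_quat([q[1],q[2],q[3],q[0]]).as_matrix(); T[:3,3]=s["tool_pos"]
        W=np.linalg.inv(T@np.array(im["tool_from_camera"])); Rm=W[:3,:3]; t=W[:3,3]
    return K,Rm,t
def proj(c,p):
    K,Rm,t=c; q=(np.atleast_2d(p)@Rm.T+t)@K.T; return q[:,:2]/q[:,2:]
def onplane(c,uv,z):
    K,Rm,t=c; d=Rm.T@np.linalg.inv(K)@np.array([uv[0],uv[1],1.]); o=-Rm.T@t
    return o+d*(z-o[2])/d[2]
E
python3 - <<'E'
from h import *
for n in ["scene","side","wrist"]:
    s,im=get(n); save(im,f"pics/{n}0.png"); np.save(f"{n}0.npy",np.array([s,im],dtype=object),allow_pickle=True)
    K,Rm,t=cam(im,s); print(n,K[0,0],im["cx"],im["cy"],"cam pos",-Rm.T@t, "fwd",Rm[2])
print(s)
E
```

```text
pics
scene 498.3550592048904 329.0778527937768 202.03727589220156 cam pos [1.08426506 1.04043842 0.79964347] fwd [-0.39243603 -0.73824286 -0.54862687]
side 427.89824812445295 321.4056951277339 197.54025606772367 cam pos [0.28733899 0.65566355 0.88644851] fwd [ 0.24498521 -0.59981566 -0.76171085]
wrist 340.4854408810361 320.56944677840573 195.80819259441108 cam pos [0.09210949 0.64695006 0.38283582] fwd [ 0.27604699 -0.07648537 -0.95809605]
{'time_s': 0.1, 'qpos': array([-1.2948812 ,  0.32177149, -0.07003571,  1.45154908,  0.02257235,
        1.37081669, -0.0569028 ]), 'dq': array([-0.00092459, -0.00221344,  0.00073845, -0.00345971, -0.00022672,
        0.0022281 ,  0.00131117]), 'tau': array([ 5.86337762e-06, -4.92570090e+01, -4.05628989e-01, -3.13401604e+01,
       -6.40608394e-02,  3.96187697e-02,  8.15080193e-05]), 'tool_pos': array([0.16817972, 0.62734705, 0.22155778]), 'tcp_rot': array([-7.39262891e-05,  1.30547356e-01,  9.91441685e-01, -8.76353187e-04]), 'force': array([ 0.08180568, -0.07669781, -0.51111884]), 'torque': array([ 0.02533029, -0.03569229,  0.02014948]), 'width': 0.0869875397695961}
```

View pics/scene0.png

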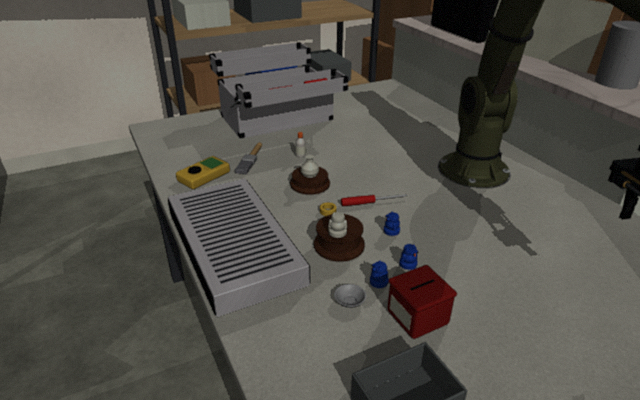

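View pics/side0.png

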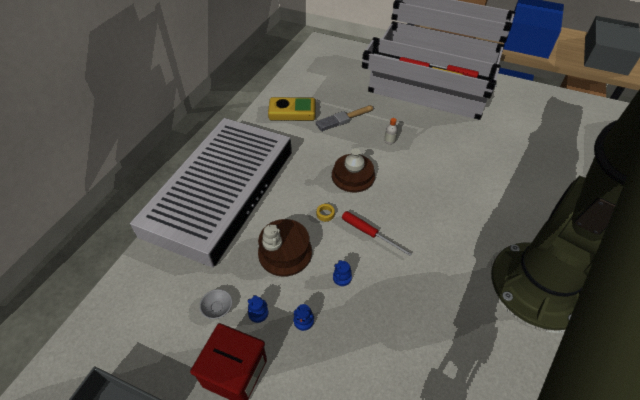

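View pics/wrist0.png

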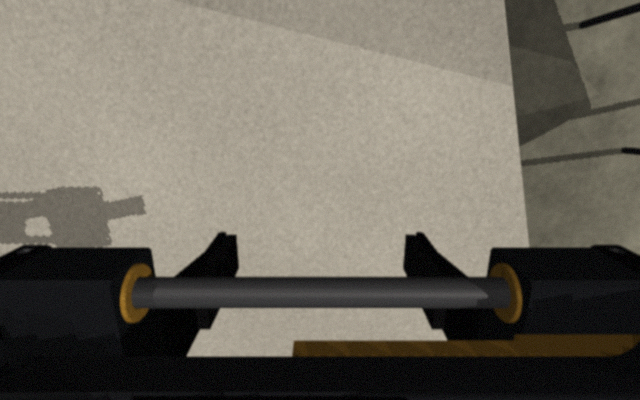

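The scene picture shows the white owl at about (338,226), on the plinth at (339,235). In the side picture they are at about (272,238) and (285,245). Blue look-alikes stand nearby, and the tin, dish and tape are close too. I'll enlarge both.

```bash
python3 - <<'E'
from h import *
for n,c in [("scene",(299,196,379,266)),("side",(245,205,325,275))]:
    s,im=np.load(f"{n}0.npy",allow_pickle=True); save(im,f"pics/{n}0c.png",c,8)
E
```

```text
(no output)
```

View pics/scene0c.png

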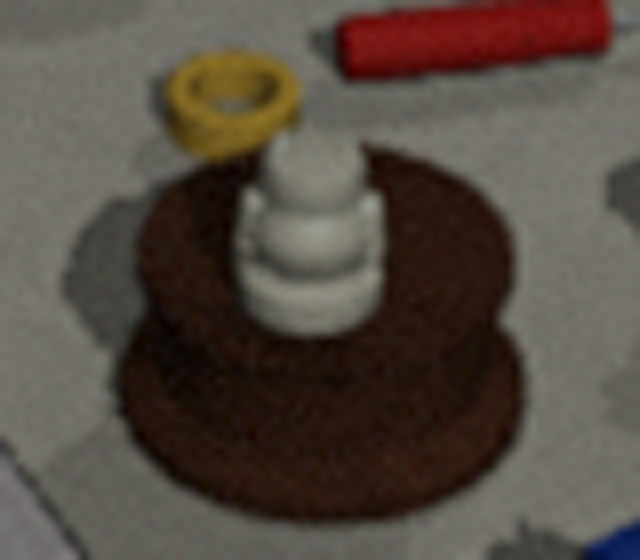

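View pics/side0c.png

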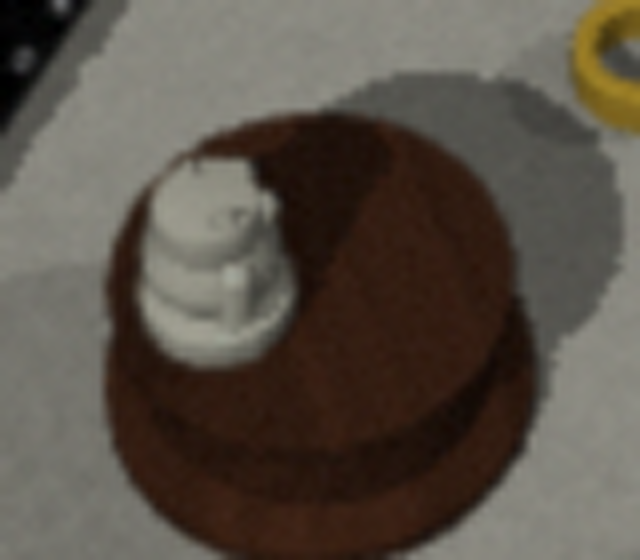

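```bash
cat > fit0.py <<'E'
from h import *
from scipy.optimize import least_squares
C={n:cam(np.load(f"{n}0.npy",allow_pickle=True)[1]) for n in("scene","side")}
th=np.linspace(0,2*np.pi,361)
def circ(x,y,z,r): return np.c_[x+r*np.cos(th),y+r*np.sin(th),z+0*th]
def ext(c,P):
    q=proj(c,P); return np.array([q[:,0].min(),q[:,0].max(),q[:,1].min(),q[:,1].max()])
def px(o,v,i): return o[i]+v/8-.0
def res(p):
    x,y,z,ox,oy=p; r=[]
    e=ext(C["scene"],circ(x,y,z,.06)); r+=[e[0]-(299+137/8),e[1]-(299+517/8)]
    e=ext(C["side"],circ(x,y,z,.06)); r+=[e[0]-(245+105/8),e[1]-(245+517/8),e[2]-(205+112/8),e[3]-(205+455/8)]
    F=np.r_[circ(ox,oy,z+.004,.022),circ(ox,oy,z+.014,.022)]
    e=ext(C["scene"],F); r+=[e[0]-(299+240/8),e[1]-(299+385/8),e[3]-(196+333/8)]
    e=ext(C["side"],F); r+=[e[0]-(245+137/8),e[1]-(245+298/8),e[3]-(205+367/8)]
    return np.array(r)
if __name__=="__main__":
    g=onplane(C["side"],(285,243),.06); print(g)
    for fr in (0,1):
        f=least_squares(res,[g[0],g[1],.06,g[0]-.02,g[1]-.02],loss="soft_l1"); 
        print(f.x.round(4), res(f.x).round(2))
        break
    def pt(a,b):
        A=[];B=[]
        for n,uv in(("scene",a),("side",b)):
            K,Rm,t=C[n]; P=K@np.c_[Rm,t]
            A+= [uv[0]*P[2]-P[0],uv[1]*P[2]-P[1]]
        A=np.array(A); return np.linalg.lstsq(A[:,:3],-A[:,3],rcond=None)[0]
    for nm,uv,z in [("tape",(325,212),.018),("tin",(231,356),.095),("dish",(217,303),.02),("blue1",(258,308),.03),("blue2",(303,317),.03),("blue3",(342,272),.03),("vase",(355,162),.08),("driver h",(360,223),.02),("tip",(410,255),.01),("hs corner",(213,245),.07),("hs tr",(290,140),.07),("hs bl",(140,220),.07),("glue",(392,125),.08)]:
        print(nm,onplane(C["side"],uv,z).round(3))
    print(pt((305,268),(210,256)))
E
python3 fit0.py
```

```text
[0.57687557 0.16614635 0.06      ]
[0.5834 0.1588 0.0607 0.6015 0.1808] [ 0.    0.27 -0.08 -0.06  0.09 -0.32 -0.09 -0.21 -0.09  0.36 -0.22  0.34]
tape [0.539 0.013 0.018]
tin [0.546 0.452 0.095]
dish [0.658 0.344 0.02 ]
blue1 [0.567 0.323 0.03 ]
blue2 [0.469 0.303 0.03 ]
blue3 [0.432 0.169 0.03 ]
vase [ 0.513 -0.129  0.08 ]
driver h [0.443 0.013 0.02 ]
tip [0.301 0.049 0.01 ]
hs corner [0.722 0.242 0.07 ]
hs tr [ 0.714 -0.149  0.07 ]
hs bl [0.92  0.249 0.07 ]
glue [ 0.466 -0.315  0.08 ]
[0.72437491 0.25722218 0.05238454]
```

Both views fit to under 0.4 px. The plinth centre is about (0.583, 0.159, 0.061) and the owl about (0.602, 0.181), so it needs a push of about 28 mm along (-0.635, -0.77). I'll push with two slightly opened fingertips that cradle the foot, tilted so the tips lead and clear the belly and wings.

```bash
cat > goal.py <<'E'
from h import *
# goal tool pose -> turn (deg), shift in current tool axes
def goalR(d,tilt):
    d=np.array([d[0],d[1],0.]);d/=np.linalg.norm(d);a=np.radians(tilt)
    z=d*np.sin(a)+np.array([0,0,-np.cos(a)]); x=-d*np.cos(a)-np.array([0,0,np.sin(a)])
    return np.c_[x,np.cross(z,x),z]
def cmd(p,Rg=None):
    s=env.observe(); q=s["tcp_rot"]; Rc=R.from_quat([q[1],q[2],q[3],q[0]]).as_matrix()
    if Rg is None: Rg=Rc
    return np.r_[np.degrees(R.from_matrix(Rc.T@Rg).as_rotvec()).round(2),(Rc.T@(np.array(p)-s["tool_pos"])).round(4)]
E
python3 - <<'E'
from goal import *
Rg=goalR((-.635,-.772),12); print(Rg.round(3))
print(cmd([.646,.235,.20],Rg))
E
```

```text
[[ 0.621  0.772 -0.132]
 [ 0.755 -0.635 -0.161]
 [-0.208 -0.    -0.978]]
[ 1.1930e+01 -7.6200e+00  1.1396e+02 -5.6310e-01 -2.5540e-01  2.2100e-02]
```

Request:
{"fn": "carry_out", "kwargs": {"commands": [12, -7.6, 114, -0.563, -0.255, 0.02, 0.29, 12, -7.6, 114, -0.563, -0.255, 0.02, 0.29, 12, -7.6, 114, -0.563, -0.255, 0.02, 0.29, 12, -7.6, 114, -0.563, -0.255, 0.02, 0.29, 12, -7.6, 114, -0.563, -0.255, 0.02, 0.29, 12, -7.6, 114, -0.563, -0.255, 0.02, 0.29, 12, -7.6, 114, -0.563, -0.255, 0.02, 0.29, 12, -7.6, 114, -0.563, -0.255, 0.02, 0.29, 12, -7.6, 114, -0.563, -0.255, 0.02, 0.29, 12, -7.6, 114, -0.563, -0.255, 0.02, 0.29, 12, -7.6, 114, -0.563, -0.255, 0.02, 0.29, 12, -7.6, 114, -0.563, -0.255, 0.02, 0.29]}}

```text
time_s: 1.15
tool_pos: [0.5554, 0.3095, 0.2059]
tcp_rot: [0.036, 0.768, 0.635, -0.077]
force: [0.7, 1.4, 0.0]
width: 0.0264
```

```bash
python3 - <<'E'
from goal import *
Rg=goalR((-.635,-.772),12)
s=env.observe(); print(s["tool_pos"],s["qpos"].round(2),s["width"],s["time_s"])
print(cmd([.646,.235,.20],Rg))
E
```

```text
[0.55536808 0.30945462 0.20585951] [-0.87  0.42  0.38  1.39 -0.05  1.5  -0.7 ] 0.026417243904687457 1.15
[ 2.930e+00 -1.890e+00  2.838e+01 -5.480e-02  1.033e-01  1.060e-02]
```

Request:
{"fn": "carry_out", "kwargs": {"commands": [2.9, -1.9, 28.4, -0.055, 0.103, 0.011, 0.29, 2.9, -1.9, 28.4, -0.055, 0.103, 0.011, 0.29, 2.9, -1.9, 28.4, -0.055, 0.103, 0.011, 0.29, 2.9, -1.9, 28.4, -0.055, 0.103, 0.011, 0.29, 2.9, -1.9, 28.4, -0.055, 0.103, 0.011, 0.29, 2.9, -1.9, 28.4, -0.055, 0.103, 0.011, 0.29, 2.9, -1.9, 28.4, -0.055, 0.103, 0.011, 0.29, 2.9, -1.9, 28.4, -0.055, 0.103, 0.011, 0.29]}}

```text
time_s: 1.82
tool_pos: [0.6445, 0.237, 0.1998]
tcp_rot: [0.044, 0.898, 0.427, -0.094]
force: [0.0, -0.9, 0.8]
width: 0.0251
```

```bash
python3 - <<'E'
from goal import *
Rg=goalR((-.635,-.772),12)
s,im=get("wrist"); save(im,"pics/wrist1.png"); np.save("wrist1.npy",np.array([s,im],dtype=object))
print(s["tool_pos"],s["qpos"].round(2),s["width"],s["time_s"],s["force"])
c=cam(im,s); print(proj(c,[[.5834,.1588,.0607],[.6015,.1808,.0607],[.6015,.1808,.07]]))
print(cmd([.646,.235,.12],Rg))
E
```

```text
[0.64450867 0.2369599  0.19979404] [-0.74  0.59  0.49  1.2  -0.15  1.59 -0.97] 0.025144757406080843 1.8167 [ 0.00907823 -0.87026043  0.82788498]
[[322.16413217 243.98920647]
 [322.34980877 220.38113136]
 [322.38353974 225.67393176]]
[ 0.01   -0.06    0.24    0.0161  0.0022  0.0783]
```

View pics/wrist1.png

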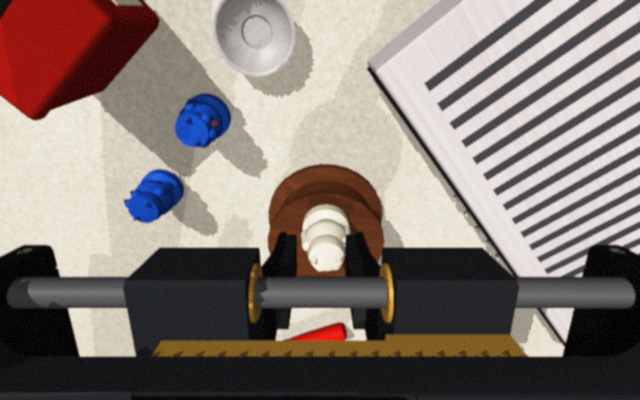

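The wrist view agrees: the owl shows at column 325, predicted 322, and the way down is free. Descending behind the owl.

Request:
{"fn": "carry_out", "kwargs": {"commands": [0, 0, 0, 0.004, 0.002, 0.02, 0.29, 0, 0, 0, 0.008, 0.002, 0.04, 0.29, 0, 0, 0, 0.012, 0.002, 0.06, 0.29, 0, 0, 0, 0.016, 0.002, 0.08, 0.29, 0, 0, 0, 0.019, 0.002, 0.095, 0.29, 0, 0, 0, 0.022, 0.002, 0.108, 0.29, 0, 0, 0, 0.024, 0.002, 0.118, 0.29, 0, 0, 0, 0.0255, 0.002, 0.125, 0.29, 0, 0, 0, 0.0255, 0.002, 0.125, 0.29, 0, 0, 0, 0.0255, 0.002, 0.125, 0.29]}}

```text
time_s: 2.7
tool_pos: [0.6456, 0.2351, 0.0727]
tcp_rot: [0.044, 0.898, 0.427, -0.094]
force: [-0.3, 0.8, 0.5]
width: 0.0253
```

```bash
python3 - <<'E'
from goal import *
Rg=goalR((-.635,-.772),12)
s,im=get("wrist"); save(im,"pics/wrist2.png")
s2,im2=get("side"); save(im2,"pics/side2.png",(235,195,335,270),8);s2,im2=get("scene"); save(im2,"pics/scene2.png",(290,190,390,265),8)
print(s["tool_pos"],s["width"],s["time_s"],s["force"])
o=np.array([.6015,.1808]);d=np.array([-.635,-.772]);p=np.array([.5834,.1588])
dd=(p-o)/np.linalg.norm(p-o); print("dir",dd, "now along/lat",(s["tool_pos"][:2]-o)@d,(s["tool_pos"][:2]-o)@[-d[1],d[0]])
print(cmd(np.r_[o-.0276*d,.068],Rg),cmd(np.r_[p-.0276*d,.068],Rg))
E
```

```text
[0.64562843 0.23505777 0.07272913] 0.025286436102174858 2.7 [-0.26793751  0.77464603  0.5400665 ]
dir [-0.63533807 -0.77223412] now along/lat -0.06990855154382952 -0.0003865308918595923
[ 0.06   -0.16    0.23   -0.0407 -0.0003  0.0143] [ 0.06   -0.16    0.23   -0.0685 -0.0005  0.0201]
```

View pics/side2.png

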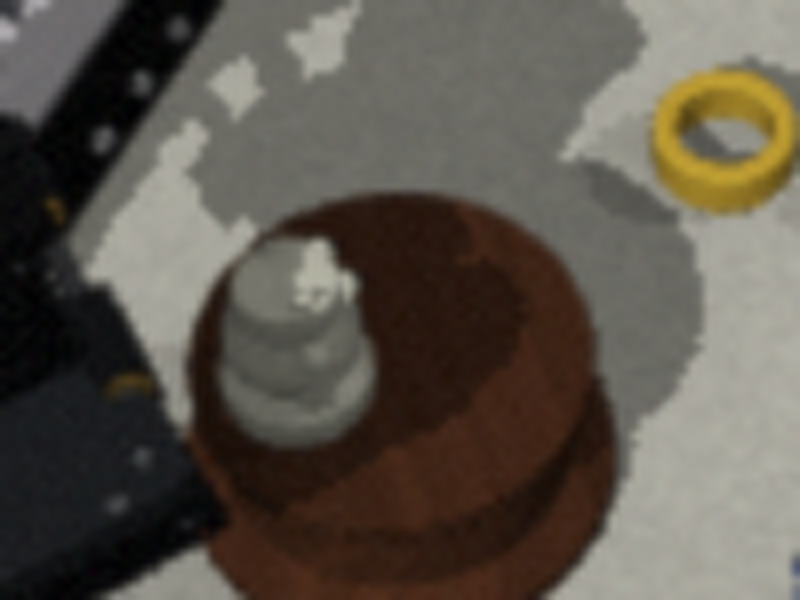

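View pics/scene2.png

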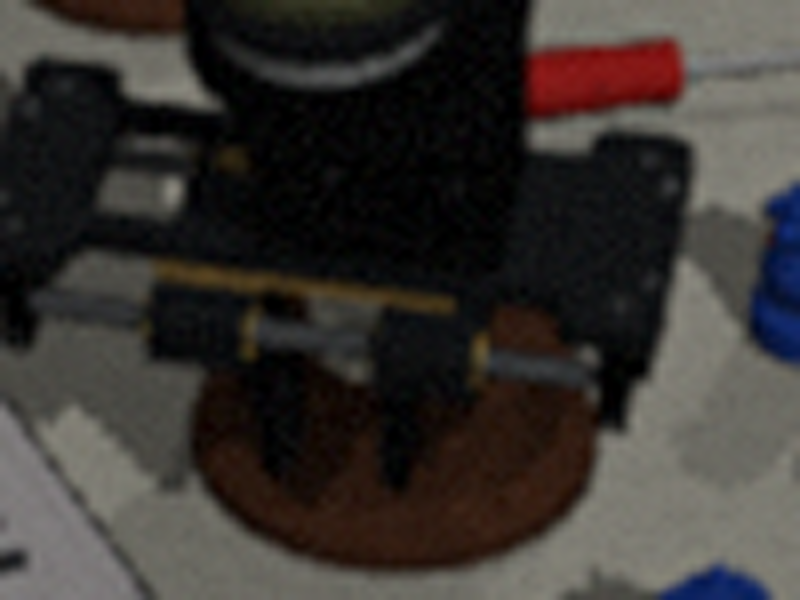

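View pics/wrist2.png

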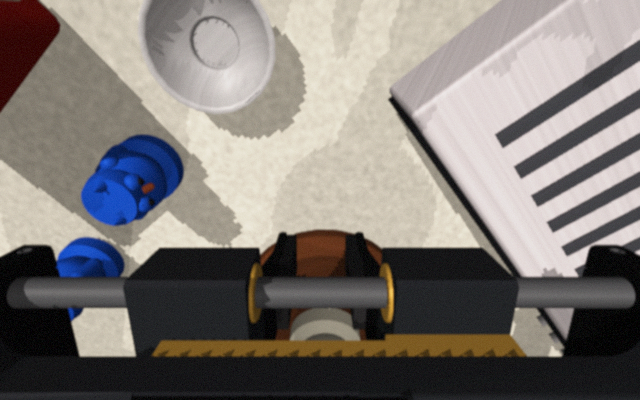

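Next I drop the last 5 mm and move forward to just short of contact.

Request:
{"fn": "carry_out", "kwargs": {"commands": [0, 0, 0, 0.001, 0, 0.0046, 0.29, 0, 0, 0, -0.004, 0, 0.0056, 0.29, 0, 0, 0, -0.009, 0, 0.0067, 0.29, 0, 0, 0, -0.014, 0, 0.0078, 0.29, 0, 0, 0, -0.019, 0, 0.0088, 0.29, 0, 0, 0, -0.024, 0, 0.0099, 0.29, 0, 0, 0, -0.027, 0, 0.0105, 0.29, 0, 0, 0, -0.029, 0, 0.011, 0.29, 0, 0, 0, -0.031, 0, 0.0114, 0.29, 0, 0, 0, -0.0325, 0, 0.0117, 0.29, 0, 0, 0, -0.034, 0, 0.012, 0.29, 0, 0, 0, -0.034, 0, 0.012, 0.29]}}

```text
time_s: 3.85
tool_pos: [0.6236, 0.2072, 0.0689]
tcp_rot: [0.044, 0.899, 0.427, -0.093]
force: [1.1, -0.4, 0.1]
width: 0.0253
```

```bash
cat > st.py <<'E'
from goal import *
import sys
Rg=goalR((-.635,-.772),12); n=sys.argv[1]
s2,im2=get("side"); save(im2,f"pics/side{n}.png",(235,195,335,270),8)
s=s2
print(s["tool_pos"],s["width"],s["time_s"],s["force"])
o=np.array([.6015,.1808]);d=np.array([-.635,-.772]);p=np.array([.5834,.1588])
print("to contact",cmd(np.r_[o-.0276*d,.068],Rg),"to end",cmd(np.r_[p-.0276*d,.068],Rg))
E
python3 st.py 3
```

```text
[0.62358867 0.20715445 0.06885945] 0.025345451756148225 3.85 [ 1.07386285 -0.37586004  0.14465462]
to contact [ 0.06   -0.16    0.24   -0.0067 -0.0003  0.0023] to end [ 0.06   -0.16    0.24   -0.0346 -0.0004  0.0081]
```

View pics/side3.png

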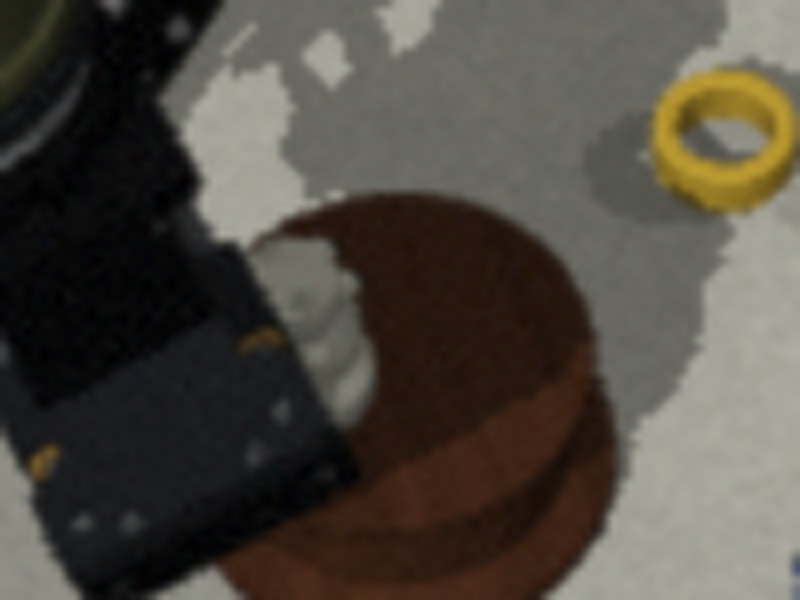

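The owl hasn't moved: its right edge is still at crop column 375. I'll push slowly now.

Request:
{"fn": "carry_out", "kwargs": {"commands": [0, 0, 0, -0.0015, 0, 0.0006, 0.29, 0, 0, 0, -0.003, 0, 0.0009, 0.29, 0, 0, 0, -0.0042, 0, 0.0012, 0.29, 0, 0, 0, -0.0054, 0, 0.0015, 0.29, 0, 0, 0, -0.0064, 0, 0.0018, 0.29, 0, 0, 0, -0.0074, 0, 0.002, 0.29, 0, 0, 0, -0.0084, 0, 0.0022, 0.29, 0, 0, 0, -0.0096, 0, 0.0024, 0.29, 0, 0, 0, -0.0108, 0, 0.0026, 0.29, 0, 0, 0, -0.012, 0, 0.0029, 0.29, 0, 0, 0, -0.0132, 0, 0.0032, 0.29, 0, 0, 0, -0.0145, 0, 0.0035, 0.29]}}

```text
time_s: 4.9
tool_pos: [0.6142, 0.1958, 0.0684]
tcp_rot: [0.044, 0.899, 0.427, -0.093]
force: [0.6, 1.1, 0.3]
width: 0.0252
```

```bash
python3 st.py 4
```

```text
[0.61424726 0.19583582 0.06842539] 0.025198238333533015 4.9 [0.57670372 1.08965575 0.25676457]
to contact [ 0.05   -0.16    0.22    0.0081 -0.0003 -0.0012] to end [ 0.05   -0.16    0.22   -0.0198 -0.0004  0.0046]
```

View pics/side4.png

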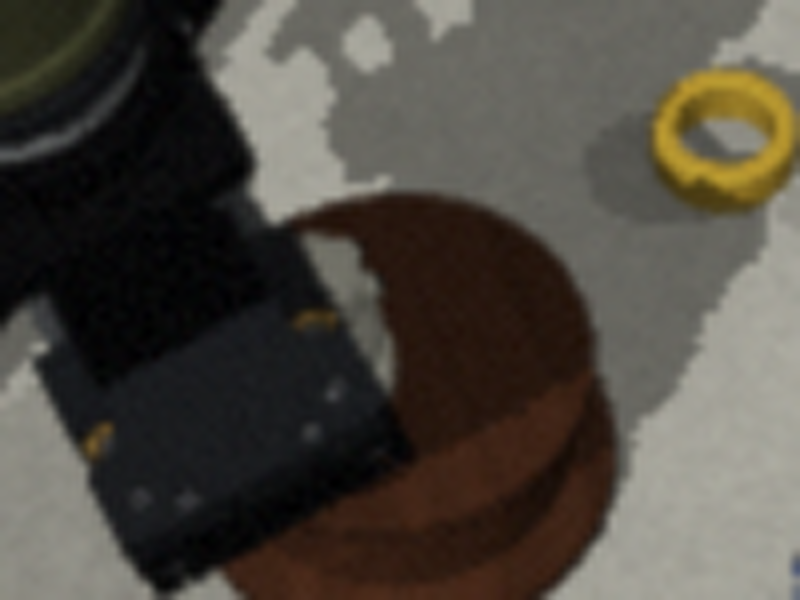

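The owl is sliding: its right edge went from column 375 to 395, about 5 mm, and it stays upright. Contact came about 2.5 mm later than modelled. I'll continue.

Request:
{"fn": "carry_out", "kwargs": {"commands": [0, 0, 0, -0.0012, 0, 0.0005, 0.29, 0, 0, 0, -0.0024, 0, 0.0008, 0.29, 0, 0, 0, -0.0036, 0, 0.0011, 0.29, 0, 0, 0, -0.0048, 0, 0.0014, 0.29, 0, 0, 0, -0.006, 0, 0.0016, 0.29, 0, 0, 0, -0.0072, 0, 0.0019, 0.29, 0, 0, 0, -0.0084, 0, 0.0021, 0.29, 0, 0, 0, -0.0096, 0, 0.0024, 0.29, 0, 0, 0, -0.0108, 0, 0.0026, 0.29, 0, 0, 0, -0.012, 0, 0.0029, 0.29, 0, 0, 0, -0.0132, 0, 0.0031, 0.29, 0, 0, 0, -0.0144, 0, 0.0034, 0.29]}}

```text
time_s: 5.95
tool_pos: [0.6047, 0.184, 0.0681]
tcp_rot: [0.044, 0.899, 0.427, -0.093]
force: [1.2, 1.2, 1.5]
width: 0.0251
```

```bash
python3 st.py 5
```

```text
[0.60467222 0.18401214 0.06810317] 0.025065486133880054 5.95 [1.21099676 1.17768881 1.52636721]
to contact [ 0.04   -0.15    0.21    0.0229 -0.0004 -0.0047] to end [ 0.04   -0.15    0.21   -0.005  -0.0005  0.0011]
```

View pics/side5.png

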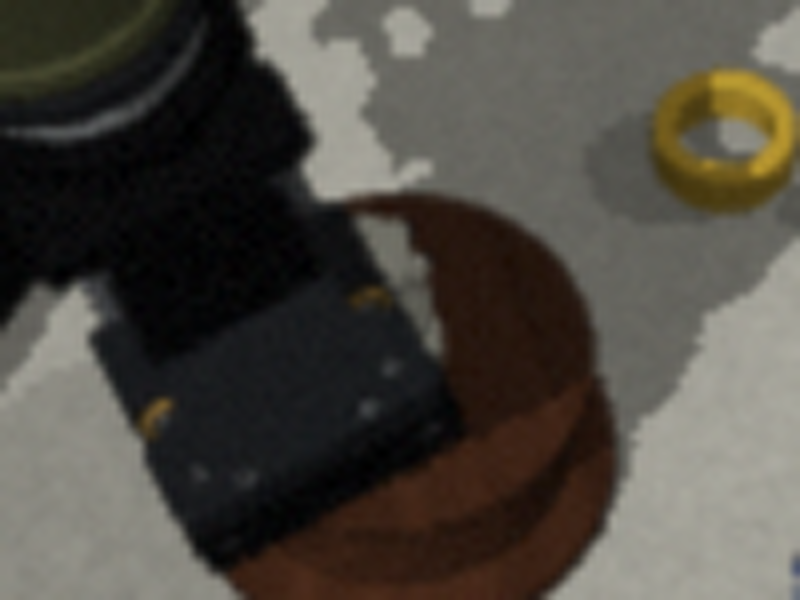

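Request:
{"fn": "carry_out", "kwargs": {"commands": [0, 0, 0, -0.0012, 0, 0.0004, 0.29, 0, 0, 0, -0.0024, 0, 0.0006, 0.29, 0, 0, 0, -0.0036, 0, 0.0009, 0.29, 0, 0, 0, -0.0048, 0, 0.0011, 0.29, 0, 0, 0, -0.0057, 0, 0.0013, 0.29, 0, 0, 0, -0.0064, 0, 0.0015, 0.29, 0, 0, 0, -0.007, 0, 0.0016, 0.29, 0, 0, 0, -0.0074, 0, 0.0017, 0.29, 0, 0, 0, -0.0074, 0, 0.0017, 0.29]}}

```text
time_s: 6.75
tool_pos: [0.5997, 0.1778, 0.068]
tcp_rot: [0.044, 0.899, 0.426, -0.093]
force: [1.0, 1.5, 1.3]
width: 0.0252
```

Request:
{"fn": "carry_out", "kwargs": {"commands": [0, 0, 0, 0.002, 0, -0.0006, 0.29, 0, 0, 0, 0.006, 0, -0.0015, 0.29, 0, 0, 0, 0.012, 0, -0.003, 0.29, 0, 0, 0, 0.02, 0, -0.005, 0.29, 0, 0, 0, 0.03, 0, -0.0075, 0.29, 0, 0, 0, 0.04, 0, -0.01, 0.29, 0, 0, 0, 0.05, 0, -0.0125, 0.29, 0, 0, 0, 0.06, 0, -0.025, 0.29, 0, 0, 0, 0.07, 0, -0.05, 0.29, 0, 0, 0, 0.08, 0, -0.08, 0.29, 0, 0, 0, 0.09, 0, -0.11, 0.29, 0, 0, 0, 0.09, 0, -0.13, 0.29]}}

```text
time_s: 7.75
tool_pos: [0.6736, 0.2702, 0.1784]
tcp_rot: [0.044, 0.898, 0.428, -0.092]
force: [0.3, -0.0, 0.1]
width: 0.0255
```

```bash
python3 - <<'E'
from h import *
s,im=get("side"); save(im,"pics/side6.png",(245,205,325,275),8)
s,im=get("scene"); save(im,"pics/scene6.png",(299,196,379,266),8)
s,im=get("wrist"); save(im,"pics/wrist6.png"); np.save("wrist6.npy",np.array([s,im],dtype=object))
print(s["time_s"],s["tool_pos"])
E
```

```text
7.85 [0.67474624 0.26907451 0.18059889]
```

View pics/side6.png

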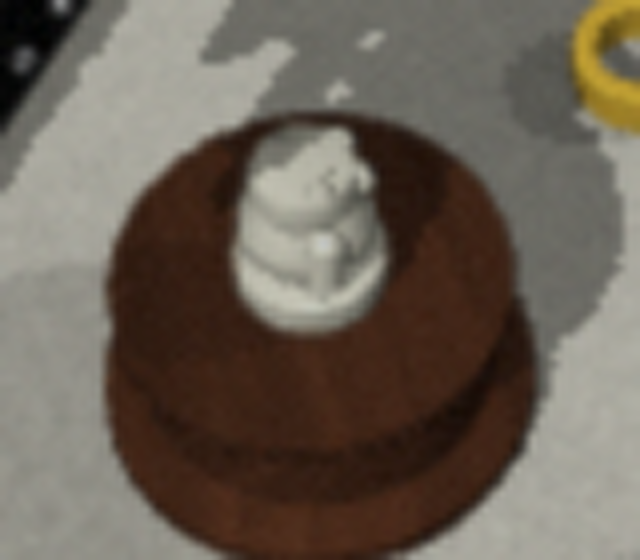

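View pics/scene6.png

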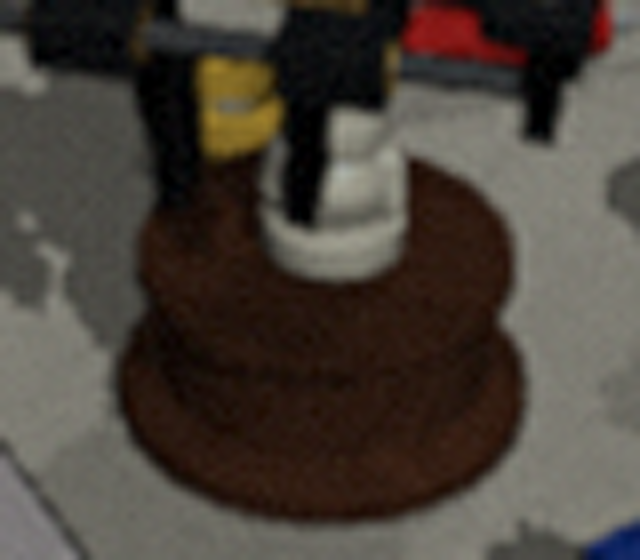

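View pics/wrist6.png

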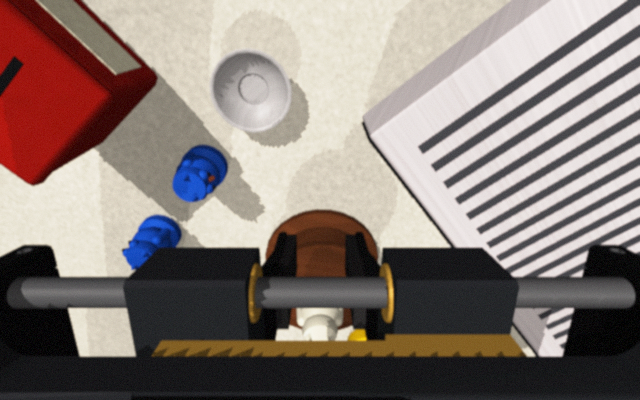

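```bash
sed -e 's#240/8#260/8#;s#385/8#410/8#;s#333/8#281/8#;s#137/8),e\[1\]-(245+298/8),e\[3\]-(205+367/8)#232/8),e[1]-(245+390/8),e[3]-(205+333/8)#' fit0.py > fit1.py; diff fit0.py fit1.py; python3 fit1.py|sed -n 2p
python3 - <<'E'
from goal import *
print(cmd([.68,.28,.30]))
E
```

```text
14,15c14,15
<     e=ext(C["scene"],F); r+=[e[0]-(299+240/8),e[1]-(299+385/8),e[3]-(196+333/8)]
<     e=ext(C["side"],F); r+=[e[0]-(245+137/8),e[1]-(245+298/8),e[3]-(205+367/8)]
---
>     e=ext(C["scene"],F); r+=[e[0]-(299+260/8),e[1]-(299+410/8),e[3]-(196+281/8)]
>     e=ext(C["side"],F); r+=[e[0]-(245+232/8),e[1]-(245+390/8),e[3]-(205+333/8)]
[0.5834 0.1586 0.0602 0.5822 0.1596] [-0.05  0.2  -0.04 -0.04  0.16 -0.27  0.34 -0.74 -0.21  0.27 -0.21  0.36]
[ 0.      0.      0.     -0.0115 -0.0025 -0.122 ]
```

The owl is within about 1.5 mm of centre. I'll rise clear and take a last unobstructed look.

Request:
{"fn": "carry_out", "kwargs": {"commands": [0, 0, 0, 0.02, 0, -0.03, 0.29, 0, 0, 0, 0.03, 0, -0.06, 0.29, 0, 0, 0, 0.04, 0, -0.09, 0.29, 0, 0, 0, 0.05, 0, -0.12, 0.29, 0, 0, 0, 0.06, 0, -0.15, 0.29, 0, 0, 0, 0.06, 0, -0.16, 0.29, 0, 0, 0, 0.06, 0, -0.16, 0.29, 0, 0, 0, 0.06, 0, -0.16, 0.29]}}

```text
time_s: 8.57
tool_pos: [0.7272, 0.3365, 0.3177]
tcp_rot: [0.044, 0.899, 0.427, -0.09]
force: [0.3, 0.7, -0.5]
width: 0.0251
```

```bash
python3 - <<'E'
from h import *
s,im=get("side"); save(im,"pics/side7.png",(195,120,435,340),3)
a=im["color"].astype(int); b=np.load("side0.npy",allow_pickle=True)[1]["color"].astype(int)
s,im=get("scene"); save(im,"pics/scene7.png",(270,120,470,320),3)
print(s["tool_pos"],s["time_s"],s["force"])
E
```

```text
[0.72676768 0.33622451 0.31746218] 8.6167 [ 0.22313242 -1.1581363  -0.87956752]
```

View pics/side7.png

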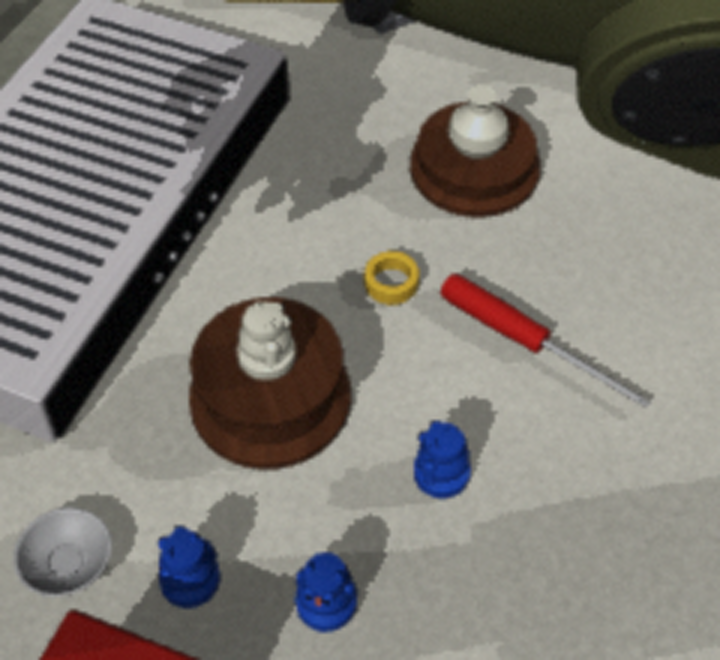

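View pics/scene7.png

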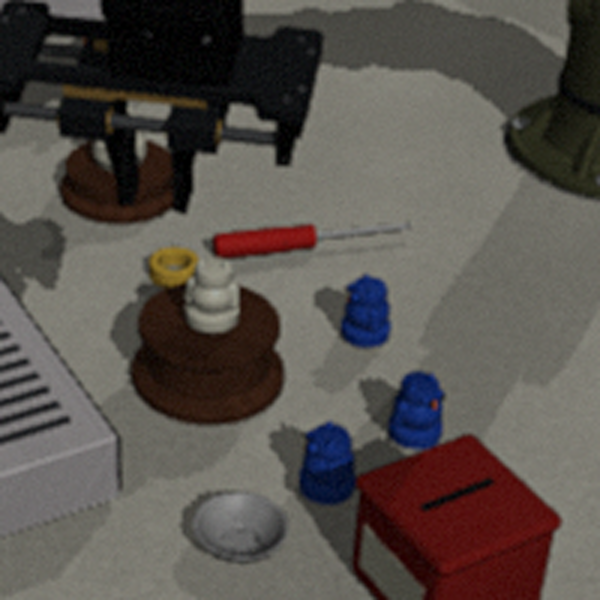

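The owl stands upright and centred on its plinth (side crop 266,345; scene crop 213,308). The vase and the rest are unmoved, and the gripper is well clear. Handing in.

```bash
python3 -c "
from h import *
print(job.close_job(), env.observe()['time_s'])"
```

```text
the job is handed in; nothing more can be done
the job is handed in; nothing more can be done
```

I slid the owl about 28 mm to the middle of its plinth, pushing slowly on its foot with two slightly opened fingertips. I then drew straight back, rose clear and handed the job in at about 8.6 s; it gives no verdict.

- **Position:** the two-camera fit after the push put the owl's axis about 1.5 mm from the plinth centre (the limit is 8 mm). One scene-camera edge of the foot was 0.7 px off and the other residuals were under 0.4 px.
- **Contact:** the fingers met the foot about 2.5 mm later than I had modelled, so I pushed that much less far beyond the computed end point. Wrist force readings stayed below about 2.5 N.
- **Last pictures:** the owl stands upright with an even margin. In the side view the vase and the things near the plinth look unmoved. The gripper hides part of the vase in the scene view. The glue, the brush and most of the tin were outside my last crop of the side view, and I ran no numeric before-and-after comparison.

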